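Find the full fittings box by weight and hold it up

ROBOT

A 6-joint arm with a two-finger parallel gripper is mounted at the origin on the work surface. World frame = base frame: x ahead of the robot, y to its left, z up, the work surface at z = 0. Lengths are in mm, angles in rad, forces in N, time in s.
With the tool pointing down it reaches from about 275 to 1000 mm from the base axis. Payload 8.4 kg.
Tool frame: the origin (TCP) lies at the centre of the arm's flange, where the gripper is bolted on; the fingertips stand r.tip_extent ahead of it and the grasp point (between the pads) lies 155 mm ahead of it (r.tip_extent is the distance from the TCP to the fingertips, in mm); z points along the fingers, y is the direction in which the jaws open and shut (so a half turn about z gives the same grasp; the last joint's range is limited). The gripper opens to 85 mm and grips with 20 to 120 N. Pads are 22 mm wide; open, the fingers measure 114 mm over their backs; the gripper's body (76 mm by 85 mm) begins 54 mm behind the grasp point. The pads swing forward as they close: fully open they stand 13 mm farther back than shut.
Start: joints at [-1.263, 0.353, 1.633, -0, 1.155, -0.002], TCP at [190.541, -595.251, 404.681] pointing down, gripper open.
Joint ranges: [-2.63, 2.63], [-0.92, 2.1], [0.06, 2.66], [-1.3, 4.44], [0, 2.69], [-3.02, 3.02]. Speed limits (rad/s): [2.22, 2.22, 2.79, 3.14, 3.14, 3.14].

INTERFACE

Orientations are given as [roll, pitch, yaw] about the fixed x, y, z axes, in that order (R = Rz(yaw) Ry(pitch) Rx(roll)).
In Python, from rig import sense, grab_frame, job, r gives the robot as it stands. The module is installed in compiled form; this text tells all that it offers.
- The arm moves only by the shell command python3 -m creep 'ROWS' [FORCE]. ROWS is JSON, a list of rows, each a list of 7 numbers: the turn, a rotation vector about the tool's x, y, z in rad, then the shift along the tool's x, y, z in mm, then the closure, from 0 (fully open) to 1 (shut). In form: [[wx, wy, wz, dx, dy, dz, fingers], ...]. A call has 1 to 10 rows; each row shifts and turns the pose as measured when the row begins, along the tool's axes as they then stand; what a row does not reach is not made up. A row lasts 1/12 s, in which the tool goes at most 41.7 mm and 7.16 degrees, less where a joint would pass 70% of its speed; a pose out of reach is approached as far as the arm can. A call with a gripper value outside its range is refused whole. The fingers move at their own pace and stop on an object; FORCE is the grip in N (left out, the last holds). Time passes only in rows, so rows that do not move let the fingers close. It gives the time, the measured TCP pose, the force and the opening at its end, in the units of the state.
- sense(): the state, without advancing time (a new reading comes with each control period).
- grab_frame(name): name is "scene" or "top" or "wrist"; returns a dict with "color" (400x640x3 uint8, red, green, blue), "mtx" (3x3 intrinsics, pixels), "T" (4x4, takes a point from camera to world coordinates). Camera axes: x right, y down, z forward; pixel columns grow to the right and rows downward; lengths in mm; the calibration is good to about 2 mm. A picture is of the moment at which its call begins. There is no depth.
- job.sign_off(): hands the job in, once; it reports no verdict.
The state is a dict: "clock": time; "qpos": joint angles; "qvel": joint speeds; "joint_efforts": joint torques, N m; "eef_pos": TCP position; "tcp_rot": TCP orientation; "contact_force": force on the tool from outside, world axes, zero at the start; "wrist_torque": the same for the moment, N m; "opening": opening from 0.0 (shut) to 1.0 (fully open).
Only numpy, scipy, OpenCV 4.12 (cv2) and the standard library are available. Lean on these libraries where they do the work, as an engineer would, in place of code of your own. Each camera call takes 0.05 s, during which the arm holds its last target.

TASK

Three closed plywood boxes that look the same stand on the joinery bench: two are empty and one is packed with fittings. Find the full one by lifting them by their sprung handles to feel the weight, setting any empty one gently back upright where it stood and leaving everything else on the bench alone. Finish while holding the full box by its handle, steady and level, at least 15 cm clear of the bench: do not put it down again.

Things in the scene. Friction and masses are not known exactly. Their poses are not given: they have to be found in the camera images.
- box_a: one of 3 look-alike closed plywood boxes (two empty, about 0.23 kg each; one full, about 0.7 kg, evenly filled). Body 100 x 64 mm (x, y), lid 104 x 68 mm, lid top 68 mm up. Handle over the lid: a wooden bar along x, 80 mm long, 18 mm wide (y), 90 to 110 mm above the underside, on two steel rods; 22 mm gap under it. Pinch its middle across the 18 mm from above. Origin: centre of the underside; z up
- box_b: one of 3 look-alike closed plywood boxes (two empty, about 0.23 kg each; one full, about 0.7 kg, evenly filled). Body 100 x 64 mm (x, y), lid 104 x 68 mm, lid top 68 mm up. Handle over the lid: a wooden bar along x, 80 mm long, 18 mm wide (y), 90 to 110 mm above the underside, on two steel rods; 22 mm gap under it. Pinch its middle across the 18 mm from above. Origin: centre of the underside; z up
- box_c: one of 3 look-alike closed plywood boxes (two empty, about 0.23 kg each; one full, about 0.7 kg, evenly filled). Body 100 x 64 mm (x, y), lid 104 x 68 mm, lid top 68 mm up. Handle over the lid: a wooden bar along x, 80 mm long, 18 mm wide (y), 90 to 110 mm above the underside, on two steel rods; 22 mm gap under it. Pinch its middle across the 18 mm from above. Origin: centre of the underside; z up
- handle_a (a joint): how far the sprung handle of box_a is drawn up out of its lid (m): 0 while the box stands, at most 0.016. The spring gives about 1 mm per 0.7 N, so with the box hanging still it reads about 0.0025 if empty, about 0.009 if full; it sinks back when the box is set down
- handle_b (a joint): how far the sprung handle of box_b is drawn up out of its lid (m): 0 while the box stands, at most 0.016. The spring gives about 1 mm per 0.7 N, so with the box hanging still it reads about 0.0025 if empty, about 0.009 if full; it sinks back when the box is set down
- handle_c (a joint): how far the sprung handle of box_c is drawn up out of its lid (m): 0 while the box stands, at most 0.016. The spring gives about 1 mm per 0.7 N, so with the box hanging still it reads about 0.0025 if empty, about 0.009 if full; it sinks back when the box is set down
- sanding_block: cork sanding block, 60 x 100 x 30 mm, lying flat. Bystander, to be left alone. Origin: centre of the underside; z up
- panel_stack: low stack of square plywood panels, 120 x 110 x 45 mm, the top one slotted. Bystander, to be left alone. Origin: centre of the underside; z up
- crossed_panels: two upright plywood panels joined in a cross, 110 x 110 mm, 100 mm tall. Bystander, to be left alone. Origin: centre of the underside; z up
- glue_bottle: white glue bottle, 54 mm across, 130 mm tall. Bystander, to be left alone. Origin: centre of the underside; z up
- mallet: wooden mallet lying down: head 60 x 110 x 60 mm, handle 22 mm thick reaching 220 mm along its -x; origin under the head. Bystander, to be left alone. 
- slotted_panel: single plywood panel lying flat, 120 x 110 x 9 mm, with a slot from its +x edge. Bystander, to be left alone. Origin: centre of the underside; z up
- batten: wooden batten offcut lying along its x, 160 x 25 x 20 mm. Bystander, to be left alone. Origin: centre of the underside; z up
Not all that is in view belongs to the job. Leave any black or pink look-alike of the box_a alone.

How it is judged:
By the outcome, as a careful person would: the job done as asked, in the order asked, and still so for the second after the job is handed in, while the arm keeps its last pose, push and grip.
It also fails if it takes over 64 s, if anything falls off the work surface, if the arm or the gripper's body presses on something with over 40 N, if the wrist force passes 120 N, or if a joint passes its speed limit or range.

## Working session

There is one attempt and no reset: what is moved stays moved. The work goes in short steps, Python scripts to look and compute and a shell command to move; the robot and the scene stay as the last step left them, time stands still between calls to the robot, and variables do not carry over. Pictures are saved under pics/ and viewed, and the job is handed in when it is done.

```bash
mkdir -p pics; python3 - <<'E'
from rig import sense, grab_frame, job, r
import cv2
print(sense(), r.tip_extent)
for n in ["scene","top","wrist"]:
    f=grab_frame(n); cv2.imwrite(f"pics/{n}0.png",f["color"][:,:,::-1]); print(n,f["mtx"].round(1).tolist(),f["T"].round(3).tolist())
E
```

```text
{'clock': 0.0, 'qpos': array([-1.26342126e+00,  3.53669656e-01,  1.63414741e+00, -2.30113513e-05,
        1.15523322e+00, -2.39241183e-03]), 'qvel': array([ 1.40800480e-03, -2.51715663e-04, -2.30167931e-03,  1.03198028e-03,
       -7.31713234e-05,  1.24096180e-03]), 'joint_efforts': array([-9.71604786e-04, -6.05256915e+01, -3.42062402e+01,  3.36902679e-05,
        9.61618731e-03,  8.29382907e-05]), 'eef_pos': array([ 190.45050831, -595.01976929,  403.94240351]), 'tcp_rot': array([-3.14013498e+00,  1.75519644e-05,  3.09776794e-01]), 'contact_force': array([-0.29032275, -0.36024168, -0.3033443 ]), 'wrist_torque': array([-0.0457678 ,  0.0206737 ,  0.01106562]), 'opening': 1.0004787799858401} 173.4
scene [[374.8, 0.0, 316.2], [0.0, 374.8, 196.8], [0.0, 0.0, 1.0]] [[0.804, 0.401, -0.439, 1041.789], [0.594, -0.537, 0.599, -727.997], [0.004, -0.742, -0.67, 837.958], [0.0, 0.0, 0.0, 1.0]]
top [[421.8, 0.0, 305.2], [0.0, 421.8, 201.3], [0.0, 0.0, 1.0]] [[-0.017, -0.994, 0.108, 375.623], [-1.0, 0.017, -0.003, -27.312], [0.001, -0.108, -0.994, 1637.837], [0.0, 0.0, 0.0, 1.0]]
wrist [[281.3, 0.0, 323.0], [0.0, 281.3, 199.4], [0.0, 0.0, 1.0]] [[0.303, -0.918, -0.254, 254.584], [-0.953, -0.292, -0.08, -575.037], [-0.001, 0.267, -0.964, 373.871], [0.0, 0.0, 0.0, 1.0]]
```

View pics/scene0.png

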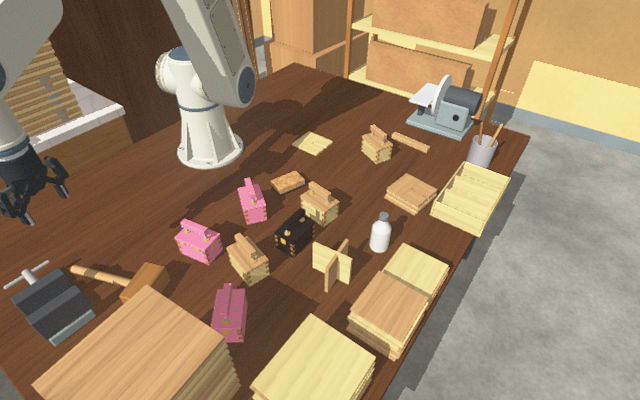

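View pics/top0.png

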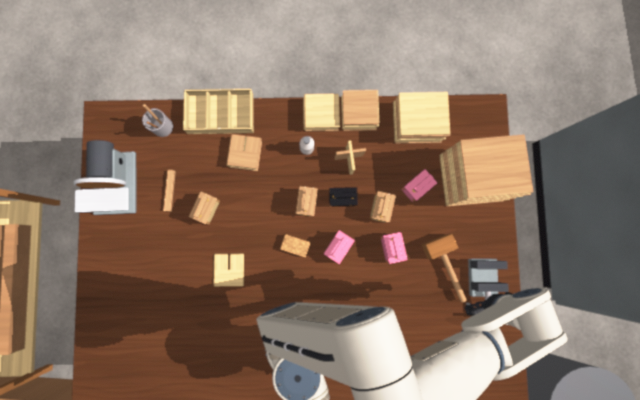

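The scene view shows the wooden boxes at about (376,145), (320,203) and (248,258). In the top view they are at (205,208), (307,201) and (382,207). 
Things that could be mistaken for them, by top-view pixel: black box (343,197), pink boxes (420,185), (339,247) and (394,248), cork block (295,245), panel stack (244,152). I choose the three plain wooden boxes with handles and will check them in a crop.

```bash
python3 - <<'E'
import cv2
a=cv2.imread("pics/top0.png"); s=cv2.imread("pics/scene0.png")
c1=cv2.resize(a[170:240,175:435],None,fx=3,fy=3,interpolation=cv2.INTER_CUBIC)
c2=cv2.resize(s[115:295,210:410],None,fx=2,fy=2,interpolation=cv2.INTER_CUBIC)
cv2.imwrite("pics/c1.png",c1);cv2.imwrite("pics/c2.png",c2)
E
```

```text
(no output)
```

View pics/c1.png

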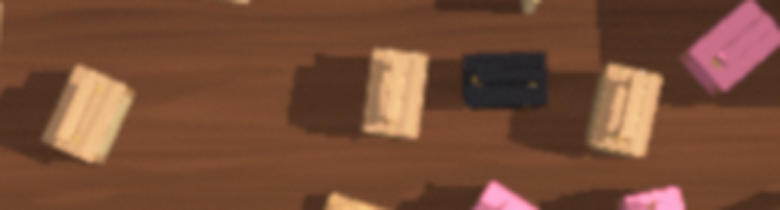

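View pics/c2.png

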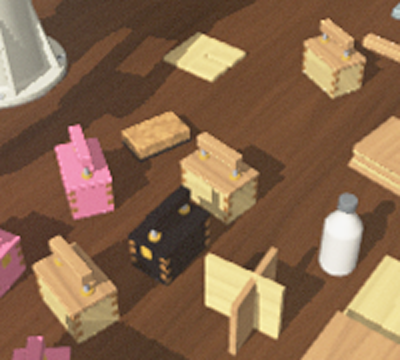

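The crops confirm three plain wooden boxes with raised handle bars; the black and pink ones are the look-alikes. Now I measure them.

```bash
cat > h.py <<'E'
import numpy as np, cv2
from rig import sense, grab_frame
def ray(f,p,z):
    d=np.linalg.inv(f["mtx"])@np.array([p[0],p[1],1.]); T=f["T"]; d=T[:3,:3]@d; o=T[:3,3]
    return o+d*(z-o[2])/d[2]
def proj(f,X):
    T=f["T"]; c=T[:3,:3].T@(np.asarray(X,float)-T[:3,3]); u=f["mtx"]@c; return u[:2]/u[2]
def wood(img):
    h=cv2.cvtColor(img,cv2.COLOR_RGB2HSV); return cv2.inRange(h,(8,40,130),(32,200,255))
def save(name,img): cv2.imwrite(f"pics/{name}.png",img[:,:,::-1])
E
python3 - <<'E'
from h import *
f=grab_frame("top"); m=wood(f["color"])
cs,_=cv2.findContours(m,cv2.RETR_EXTERNAL,cv2.CHAIN_APPROX_NONE)
for c in cs:
    if cv2.contourArea(c)<200: continue
    w=np.array([ray(f,p[0],68)[:2] for p in c],np.float32)
    (x,y),s,a=cv2.minAreaRect(w); print(c.reshape(-1,2).mean(0).round(),round(x),round(y),np.round(s),round(a))
E
```

```text
[229. 269.] 301 255 [115. 116.] 89
[449. 265.] 286 -571 [243. 113.] 22
[295. 246.] 383 8 [103.  65.] 71
[ 16. 280.] 256 1014 [640. 153.] 3
[384. 206.] 522 -325 [ 76. 110.] 76
[205. 208.] 528 344 [ 88. 111.] 66
[307. 201.] 549 -37 [ 74. 113.] 83
[169. 190.] 596 477 [ 36. 164.] 85
[351. 154.] 722 -202 [ 95. 116.] 57
[492. 153.] 737 -710 [421. 336.] 5
[384. 109.] 869 -362 [754. 210.] 87
[235. 120.] 848 258 [402. 317.] 75
```

```bash
cat >> h.py <<'E'
from scipy.spatial.transform import Rotation as Ro
def R_(): return Ro.from_euler("xyz",sense()["tcp_rot"])
def to(x,y,z,yaw):
    """remaining: tool-axes shift now, shift after turn, turn about tool axes"""
    s=sense(); R=R_(); d=np.array([x,y,z])-s["eef_pos"]
    G=Ro.from_euler("xyz",[np.pi,0,yaw])
    print("pos",s["eef_pos"].round(1),"rot",s["tcp_rot"].round(3),"F",s["contact_force"].round(2),"op",round(s["opening"],3),"t",round(s["clock"],2))
    print("shift now",R.inv().apply(d).round(1),"turn",(R.inv()*G).as_rotvec().round(4),"shift after turn",G.inv().apply(d).round(1))
E
python3 -c "
from h import *
to(522,-325,404,-0.24)"
```

```text
pos [ 190.5 -595.1  404.2] rot [-3.141  0.     0.31 ] F [ 0.26  0.29 -0.27] op 1.001 t 0.2
shift now [ 398.1 -156.2    0.4] turn [-9.000e-04  3.000e-04  5.498e-01] shift after turn [ 2.578e+02 -3.412e+02  2.000e-01]
```

```bash
python3 -m creep '[[0,0,0,38,-15,0,0],[0,0,0,38,-15,0,0],[0,0,0,38,-15,0,0],[0,0,0,38,-15,0,0],[0,0,0,38,-15,0,0],[0,0,0,38,-15,0,0],[0,0,0,38,-15,0,0],[0,0,0,38,-15,0,0],[0,0,0,38,-15,0,0],[0,0,0,38,-15,0,0]]' 40
python3 -m creep '[[0,0,0.11,0,0,0,0],[0,0,0.11,0,0,0,0],[0,0,0.11,0,0,0,0],[0,0,0.11,0,0,0,0],[0,0,0.11,0,0,0,0],[0,0,0,0,0,0,0]]'
python3 - <<'E'
from h import *
to(522,-325,404,-0.24)
f=grab_frame("wrist");save("w1",f["color"])
E
```

```text
clock: 1.03
eef_pos: [509.3, -334.7, 402.2]
tcp_rot: [3.141, 0.003, 0.298]
contact_force: [0.6, -0.4, -0.4]
opening: 1.003
clock: 1.53
eef_pos: [517.1, -326.2, 400.9]
tcp_rot: [-3.141, 0.002, -0.266]
contact_force: [-0.9, 0.7, -0.9]
opening: 0.999
pos [ 517.1 -326.2  400.9] rot [-3.141e+00  2.000e-03 -2.660e-01] F [-0.86  0.69 -0.95] op 0.999 t 1.53
shift now [ 4.5 -2.4 -3.1] turn [-0.0011  0.0019 -0.026 ] shift after turn [ 4.5 -2.3 -3.1]
```

View pics/w1.png

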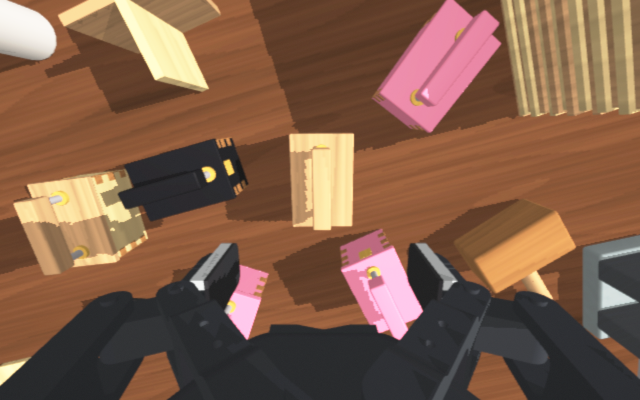

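The wrist view shows the first box at (321,180) with its bar from about (321,149) to (322,229). I'll zoom in to get the corners.

```bash
python3 -c "
import cv2
a=cv2.imread('pics/w1.png')[120:245,270:375]
cv2.imwrite('pics/w1c.png',cv2.resize(a,None,fx=4.7,fy=4.7,interpolation=cv2.INTER_NEAREST))"
```

```text
(no output)
```

View pics/w1c.png

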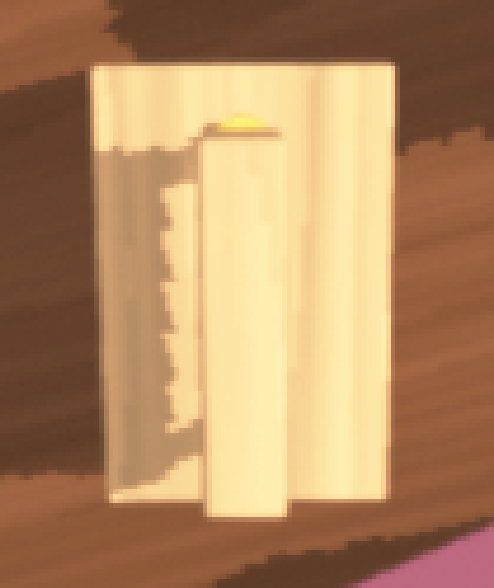

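```bash
cat >> h.py <<'E'
def bar(f,pts,z,off=(0,0),k=1.0):
    W=np.array([ray(f,(p[0]/k+off[0],p[1]/k+off[1]),z) for p in pts])[:,:2]
    fa=(W[0]+W[1])/2; ne=(W[2]+W[3])/2; d=fa-ne; c=W.mean(0)
    print("ctr",c.round(1),"len",np.linalg.norm(d).round(1),"wid",np.linalg.norm(W[0]-W[1]).round(1),np.linalg.norm(W[2]-W[3]).round(1),"ang",np.arctan2(d[1],d[0]).round(3))
    return c
E
python3 - <<'E'
from h import *
f=grab_frame("wrist")
bar(f,[(203,137),(281,137),(206,516),(288,516)],110,(270,120),4.7)
bar(f,[(91,63),(396,63),(107,500),(387,500)],68,(270,120),4.7)
E
```

```text
ctr [ 520.1 -326.3] len 79.1 wid 15.2 17.3 ang -0.25
ctr [ 520.  -326.3] len 103.9 wid 68.0 68.3 ang -0.255
```

```bash
python3 -m creep '[[0,0,-0.013,2.9,0,0,0.3],[0,0,0,0,0,20,0.3],[0,0,0,0,0,25,0.3],[0,0,0,0,0,25,0.3],[0,0,0,0,0,20,0.3],[0,0,0,0,0,0,0.3]]'
python3 -c "
from h import *
to(520,-326.3,255,-0.253)"
```

```text
clock: 2.13
eef_pos: [521.1, -328.6, 310.4]
tcp_rot: [3.14, -0.004, -0.222]
contact_force: [-1.0, 1.1, 0.4]
opening: 0.697
pos [ 521.1 -328.6  310.4] rot [ 3.14  -0.004 -0.222] F [-1.02  1.14  0.36] op 0.697 t 2.13
shift now [-1.8 -2.1 55.4] turn [ 0.0011 -0.0045  0.0308] shift after turn [-1.6 -2.  55.4]
```

```bash
python3 -m creep '[[0,-0.004,0.031,-1.6,-2,15,0.3],[0,0,0,0,0,15,0.3],[0,0,0,0,0,12,0.3],[0,0,0,0,0,0,0.3],[0,0,0,0,0,0,0.3]]'
python3 -c "
from h import *
to(520,-326.3,255,-0.253)"
```

```text
clock: 2.55
eef_pos: [521.4, -327.7, 269.6]
tcp_rot: [3.14, -0.002, -0.244]
contact_force: [-0.7, 0.1, -0.3]
opening: 0.696
pos [ 521.4 -327.7  269.6] rot [ 3.14e+00 -2.00e-03 -2.44e-01] F [-0.73  0.06 -0.27] op 0.696 t 2.55
shift now [-1.7 -1.  14.6] turn [ 0.0016 -0.002   0.0087] shift after turn [-1.7 -1.  14.6]
```

```bash
python3 -m creep '[[0,0,0.009,-1.7,-1,8,0.3],[0,0,0,0,0,7,0.3],[0,0,0,0,0,0,0.3],[0,0,0,0,0,0,0.3]]'
python3 - <<'E'
from h import *
to(520,-326.3,255,-0.253)
f=grab_frame("wrist");save("w2",f["color"])
E
```

```text
clock: 2.88
eef_pos: [520.9, -327.0, 256.3]
tcp_rot: [3.139, -0.006, -0.253]
contact_force: [0.3, -0.1, 0.8]
opening: 0.696
pos [ 520.9 -327.   256.3] rot [ 3.139 -0.006 -0.253] F [ 0.3  -0.05  0.8 ] op 0.696 t 2.88
shift now [-1.  -0.5  1.2] turn [ 0.0029 -0.0061  0.0003] shift after turn [-1.  -0.5  1.3]
```

View pics/w2.png

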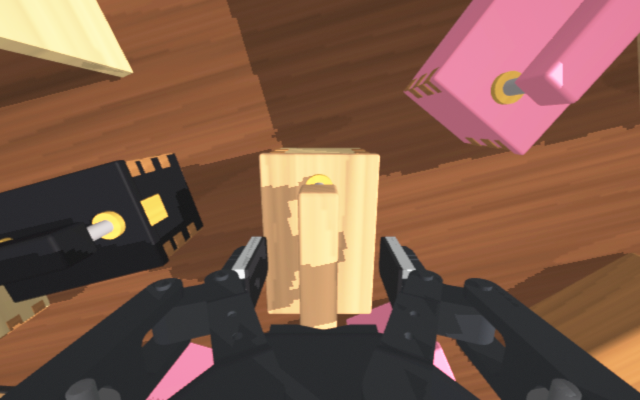

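The bar at (319,260) sits midway between the fingers at (255,255) and (397,255). Closing.

```bash
python3 -m creep '[[0,0,0,0,0,0,0.75],[0,0,0,0,0,0,0.9],[0,0,0,0,0,0,1],[0,0,0,0,0,0,1],[0,0,0,0,0,0,1],[0,0,0,0,0,0,1],[0,0,0,0,0,0,1],[0,0,0,0,0,0,1]]' 60
python3 -m creep '[[0,0,0,0,0,0,1],[0,0,0,0,0,0,1]]'
```

```text
clock: 3.6
eef_pos: [521.1, -327.2, 257.3]
tcp_rot: [3.138, -0.007, -0.252]
contact_force: [0.2, 0.0, -0.8]
opening: 0.195
clock: 3.77
eef_pos: [521.1, -327.2, 257.3]
tcp_rot: [3.138, -0.007, -0.252]
contact_force: [0.3, 0.0, -0.6]
opening: 0.2
```

```bash
python3 -m creep '[[0,0,0,0,0,-4,1],[0,0,0,0,0,-6,1],[0,0,0,0,0,-6,1],[0,0,0,0,0,-6,1],[0,0,0,0,0,-6,1],[0,0,0,0,0,-6,1],[0,0,0,0,0,-6,1],[0,0,0,0,0,0,1],[0,0,0,0,0,0,1],[0,0,0,0,0,0,1]]'
python3 -m creep '[[0,0,0,0,0,0,1],[0,0,0,0,0,0,1],[0,0,0,0,0,0,1],[0,0,0,0,0,0,1]]'
python3 - <<'E'
from h import *
for n in ["wrist","scene"]:
    f=grab_frame(n);save("l1"+n,f["color"])
to(520,-326.3,257,-0.253)
E
```

```text
clock: 4.6
eef_pos: [520.6, -326.8, 302.3]
tcp_rot: [3.138, -0.008, -0.252]
contact_force: [0.1, 0.6, -2.8]
opening: 0.197
clock: 4.93
eef_pos: [520.3, -326.6, 301.3]
tcp_rot: [3.139, -0.006, -0.252]
contact_force: [0.4, -0.7, -1.6]
opening: 0.201
pos [ 520.3 -326.6  301.3] rot [ 3.139 -0.006 -0.252] F [-0.48 -0.32 -3.03] op 0.198 t 5.03
shift now [-0.6 -0.3 44.3] turn [ 0.0029 -0.0059  0.0007] shift after turn [-0.4 -0.2 44.3]
```

View pics/l1wrist.png

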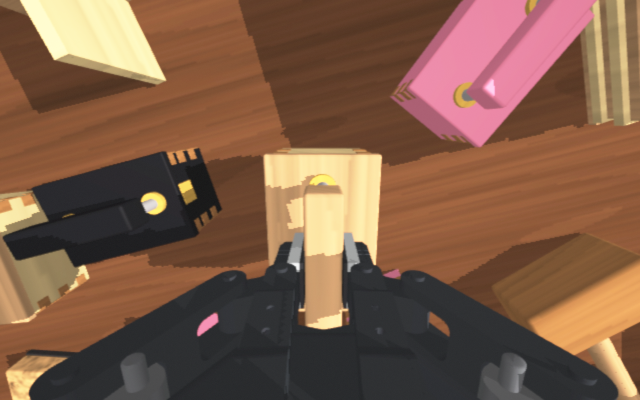

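View pics/l1scene.png

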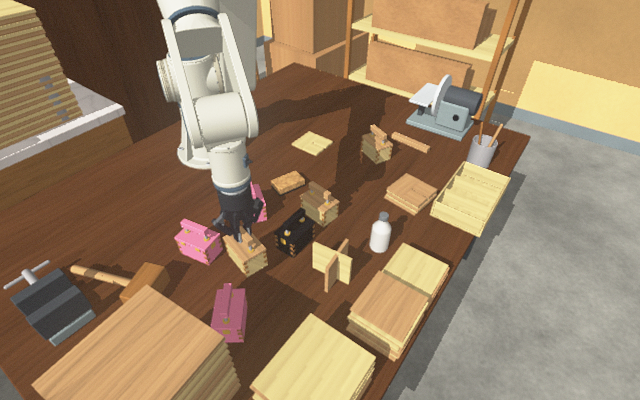

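The force is about −2.4 N and the lid looks almost the same width as before, so this one is empty. I'm lowering it back to where it stood.

```bash
python3 -m creep '[[0,0,0,0,0,7,1],[0,0,0,0,0,8,1],[0,0,0,0,0,8,1],[0,0,0,0,0,6,1],[0,0,0,0,0,3,1],[0,0,0,0,0,0,1],[0,0,0,0,0,0,1]]'
python3 -c "
from h import *
to(521.1,-327.2,257,-0.252)"
```

```text
clock: 5.62
eef_pos: [520.0, -326.4, 264.1]
tcp_rot: [3.139, -0.004, -0.252]
contact_force: [-0.3, 0.5, -3.0]
opening: 0.196
pos [ 520.  -326.4  264.1] rot [ 3.139 -0.004 -0.252] F [-0.29  0.48 -2.98] op 0.196 t 5.62
shift now [1.2 0.5 7.1] turn [ 0.0022 -0.0035 -0.0002] shift after turn [1.2 0.5 7.1]
```

```bash
python3 -m creep '[[0,0,0,1.2,0.5,2,1],[0,0,0,0,0,2,1],[0,0,0,0,0,1.5,1],[0,0,0,0,0,1,1],[0,0,0,0,0,0.5,1],[0,0,0,0,0,0,1],[0,0,0,0,0,0,1]]'
python3 -c "
from h import *
to(521.1,-327.2,257,-0.252)"
```

```text
clock: 6.2
eef_pos: [521.5, -327.5, 257.7]
tcp_rot: [3.139, -0.005, -0.252]
contact_force: [-0.0, 0.8, -1.1]
opening: 0.201
pos [ 521.5 -327.5  257.7] rot [ 3.139 -0.005 -0.252] F [-0.03  0.8  -1.06] op 0.201 t 6.2
shift now [-0.5 -0.2  0.7] turn [ 0.0025 -0.0047 -0.0003] shift after turn [-0.5 -0.2  0.7]
```

```bash
python3 -m creep '[[0,0,0,0,0,0.5,1],[0,0,0,0,0,0,1],[0,0,0,0,0,0,0.75],[0,0,0,0,0,0,0.6],[0,0,0,0,0,0,0.45],[0,0,0,0,0,0,0.3],[0,0,0,0,0,0,0.3],[0,0,0,0,0,0,0.3]]'
python3 -m creep '[[0,0,0,0,0,-15,0.3],[0,0,0,0,0,-25,0.3],[0,0,0,0,0,-30,0.3],[0,0,0,0,0,-30,0.3],[0,0,0,0,0,-30,0.3],[0,0,0,0,0,-15,0.3],[0,0,0,0,0,0,0.3]]'
python3 - <<'E'
from h import *
f=grab_frame("wrist");save("w3",f["color"])
to(549,-37,405,-0.12)
E
```

```text
clock: 6.87
eef_pos: [522.4, -328.1, 258.6]
tcp_rot: [3.138, -0.008, -0.252]
contact_force: [-1.0, 0.1, 0.3]
opening: 0.701
clock: 7.45
eef_pos: [520.8, -326.9, 407.7]
tcp_rot: [3.139, -0.003, -0.252]
contact_force: [0.4, 0.0, 0.2]
opening: 0.707
pos [ 520.6 -326.8  406.5] rot [ 3.14e+00 -3.00e-03 -2.52e-01] F [0.3  0.32 0.81] op 0.702 t 7.5
shift now [ -44.9 -287.7    0.8] turn [ 0.002  -0.0025 -0.1323] shift after turn [  -6.5 -291.1    1.5]
```

View pics/w3.png

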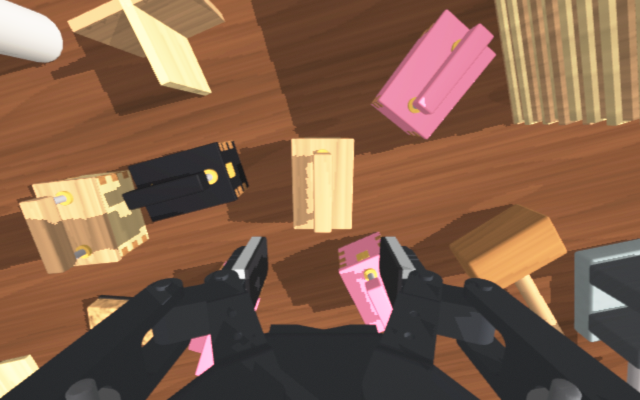

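The first box stands upright at (322,185), undisturbed to the eye. I'll check its position and move to the second.

```bash
python3 - <<'E'
from h import *
f=grab_frame("wrist")
bar(f,[(292,139),(354,139),(294,230.5),(352,229.5)],68)
E
python3 -m creep '[[0,0,0,-4,-24,0,0.3],[0,0,0,-6,-37,0,0.3],[0,0,0,-6,-37,0,0.3],[0,0,0,-6,-37,0,0.3],[0,0,0,-6,-37,0,0.3],[0,0,0,-6,-37,0,0.3],[0,0,0,-6,-37,0,0.3],[0,0,-0.066,-5,-30,0,0.3],[0,0,-0.066,0,-10,0,0.3],[0,0,0,0,0,0,0.3]]'
python3 - <<'E'
from h import *
f=grab_frame("wrist");save("w4",f["color"]);save("w4c",cv2.resize(f["color"][120:245,265:370],None,fx=4.7,fy=4.7,interpolation=cv2.INTER_NEAREST))
to(549,-37,405,-0.12)
E
```

```text
ctr [ 518.5 -327.5] len 104.4 wid 66.6 68.0 ang -0.254
clock: 8.38
eef_pos: [543.0, -26.7, 384.7]
tcp_rot: [-3.141, 0.025, -0.121]
contact_force: [0.9, -0.3, -0.4]
opening: 0.699
pos [542.7 -27.5 384.4] rot [-3.141  0.026 -0.124] F [-1.38 -0.49  0.24] op 0.705 t 8.43
shift now [  6.9   8.6 -20.8] turn [-0.0007  0.0262 -0.0044] shift after turn [  7.4   8.7 -20.6]
```

View pics/w4.png

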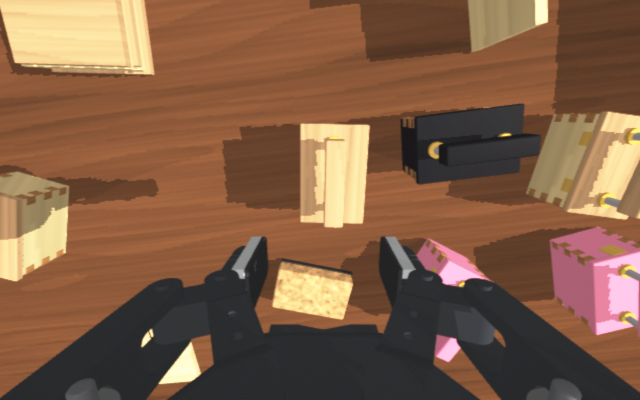

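View pics/w4c.png

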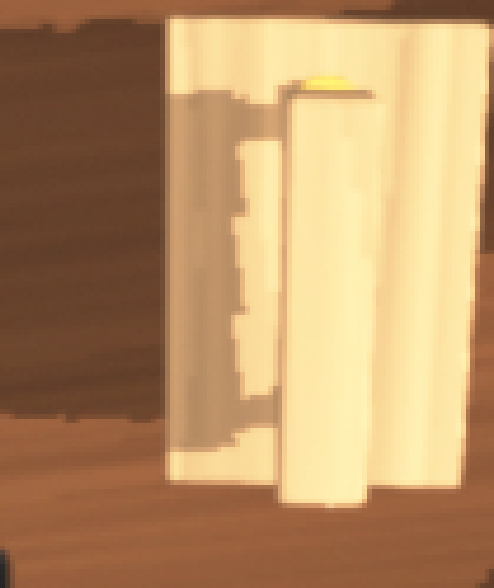

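```bash
python3 - <<'E'
from h import *
f=grab_frame("wrist")
bar(f,[(288,95),(375,97),(279,502),(366,505)],110,(265,120),4.7)
c=bar(f,[(166,18),(490,22),(166,480),(462,487)],68,(265,120),4.7)
to(c[0],c[1],257,-.15)
E
```

```text
ctr [546.6 -38.6] len 79.2 wid 15.7 17.2 ang -0.136
ctr [546.2 -38.9] len 103.5 wid 67.4 68.4 ang -0.145
pos [542.9 -28.6 384.9] rot [-3.141  0.025 -0.127] F [0.8  0.08 0.39] op 0.7 t 8.48
shift now [  7.8   9.7 127.7] turn [0.0001 0.0255 0.0233] shift after turn [  4.8   9.6 127.9]
```

```bash
python3 -m creep '[[0,0.025,0.014,5,9.5,0,0.3],[0,0,0,0,0,20,0.3],[0,0,0,0,0,25,0.3],[0,0,0,0,0,20,0.3],[0,0,0,0,0,0,0.3],[0,0,0,0,0,0,0.3]]'
python3 -c "
from h import *
to(546.4,-38.7,257,-0.14)"
```

```text
clock: 8.98
eef_pos: [545.8, -47.0, 315.3]
tcp_rot: [3.139, 0.001, -0.16]
contact_force: [0.3, -1.2, 0.1]
opening: 0.702
pos [545.8 -47.  315.3] rot [ 3.139e+00  1.000e-03 -1.600e-01] F [ 0.25 -1.2   0.1 ] op 0.702 t 8.98
shift now [-0.7 -8.4 58.3] turn [ 0.0025  0.0011 -0.0204] shift after turn [-0.6 -8.3 58.3]
```

```bash
python3 -m creep '[[0,0,-0.018,-0.6,-7,0,0.3],[0,0,0,0,0,0,0.3],[0,0,0,0,0,15,0.3],[0,0,0,0,0,15,0.3],[0,0,0,0,0,8,0.3],[0,0,0,0,0,0,0.3],[0,0,0,0,0,0,0.3]]'
python3 -c "
from h import *
to(546.4,-38.7,257,-0.14)"
```

```text
clock: 9.57
eef_pos: [549.0, -41.4, 282.7]
tcp_rot: [3.139, -0.008, -0.145]
contact_force: [-0.0, -0.1, -0.6]
opening: 0.702
pos [549.  -41.4 282.7] rot [ 3.139 -0.008 -0.145] F [-0.01 -0.12 -0.61] op 0.702 t 9.57
shift now [-3.1 -2.4 25.7] turn [ 0.0023 -0.0079 -0.0051] shift after turn [-2.9 -2.4 25.7]
```

```bash
python3 -m creep '[[0,-0.006,-0.005,-3,-2.3,0,0.3],[0,0,0,0,0,8,0.3],[0,0,0,0,0,9,0.3],[0,0,0,0,0,7,0.3],[0,0,0,0,0,0,0.3],[0,0,0,0,0,0,0.3]]'
python3 - <<'E'
from h import *
to(546.4,-38.7,257,-0.14)
f=grab_frame("wrist");save("w5",f["color"])
E
```

```text
clock: 10.07
eef_pos: [547.1, -38.3, 259.0]
tcp_rot: [3.14, -0.005, -0.139]
contact_force: [-0.0, 0.4, -0.5]
opening: 0.701
pos [547.1 -38.3 259. ] rot [ 3.14  -0.005 -0.139] F [-0.01  0.43 -0.45] op 0.701 t 10.07
shift now [-0.6  0.5  2. ] turn [ 0.002  -0.0052  0.0007] shift after turn [-0.6  0.5  2. ]
```

View pics/w5.png

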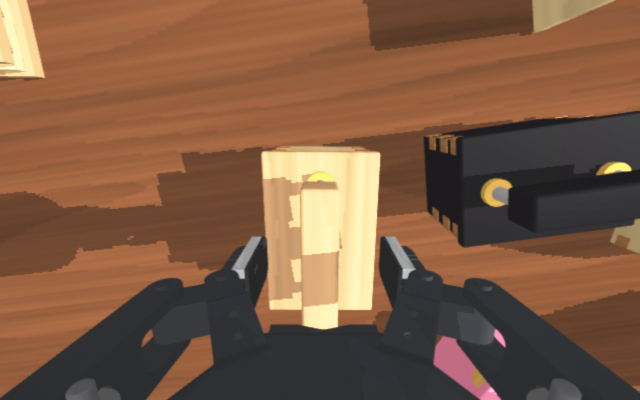

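The bar at (320,255) is centred between the fingers, and the black box is well clear. Closing, then lifting slowly.

```bash
python3 -m creep '[[0,-0.004,0,-0.5,0.4,1,0.75],[0,0,0,0,0,0,0.9],[0,0,0,0,0,0,1],[0,0,0,0,0,0,1],[0,0,0,0,0,0,1],[0,0,0,0,0,0,1],[0,0,0,0,0,0,1],[0,0,0,0,0,0,1]]' 60
python3 -m creep '[[0,0,0,0,0,-4,1],[0,0,0,0,0,-6,1],[0,0,0,0,0,-6,1],[0,0,0,0,0,-6,1],[0,0,0,0,0,-6,1],[0,0,0,0,0,-6,1],[0,0,0,0,0,-6,1],[0,0,0,0,0,0,1],[0,0,0,0,0,0,1],[0,0,0,0,0,0,1]]'
python3 -m creep '[[0,0,0,0,0,0,1],[0,0,0,0,0,0,1],[0,0,0,0,0,0,1]]'
python3 -m creep '[[0,0,0,0,0,0,1]]'
python3 - <<'E'
from h import *
f=grab_frame("wrist");save("w6",f["color"])
to(546.4,-38.7,257,-0.14)
E
```

```text
clock: 10.78
eef_pos: [546.5, -38.8, 258.3]
tcp_rot: [3.139, -0.001, -0.139]
contact_force: [-0.3, 0.3, -0.0]
opening: 0.2
clock: 11.62
eef_pos: [546.5, -38.7, 303.9]
tcp_rot: [3.14, -0.002, -0.139]
contact_force: [-0.6, 0.8, -2.7]
opening: 0.196
clock: 11.87
eef_pos: [546.2, -38.7, 303.2]
tcp_rot: [3.14, -0.001, -0.139]
contact_force: [-1.1, 0.5, -2.1]
opening: 0.198
clock: 11.95
eef_pos: [546.1, -38.7, 302.9]
tcp_rot: [3.14, -0.001, -0.139]
contact_force: [-0.1, -0.2, -2.2]
opening: 0.201
pos [546.1 -38.7 302.8] rot [ 3.14  -0.    -0.139] F [ 0.31 -0.16 -1.11] op 0.199 t 12.0
shift now [ 0.3 -0.1 45.8] turn [ 0.0021 -0.0005  0.0005] shift after turn [ 0.3 -0.  45.8]
```

View pics/w6.png

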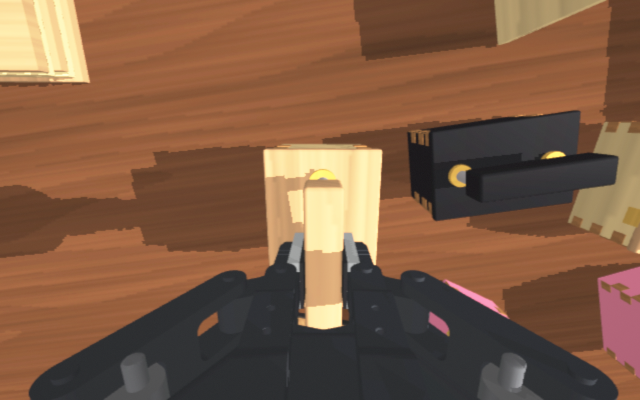

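The force is about −2.2 N again, so this one is empty too. I'm setting it back.

```bash
python3 -m creep '[[0,0,0,0.3,0,7,1],[0,0,0,0,0,8,1],[0,0,0,0,0,8,1],[0,0,0,0,0,6,1],[0,0,0,0,0,3,1],[0,0,0,0,0,0,1],[0,0,0,0,0,0,1]]'
python3 -c "
from h import *
to(546.5,-38.8,258,-0.139)"
```

```text
clock: 12.58
eef_pos: [545.8, -38.8, 265.6]
tcp_rot: [3.139, 0.002, -0.139]
contact_force: [-0.4, -0.5, -1.7]
opening: 0.197
pos [545.8 -38.8 265.6] rot [ 3.139e+00  2.000e-03 -1.390e-01] F [-0.36 -0.5  -1.72] op 0.197 t 12.58
shift now [ 0.7 -0.1  7.6] turn [ 0.0022  0.0023 -0.0004] shift after turn [ 0.7 -0.1  7.6]
```

```bash
python3 -m creep '[[0,0.002,0,0.7,0,2,1],[0,0,0,0,0,2,1],[0,0,0,0,0,1.5,1],[0,0,0,0,0,1,1],[0,0,0,0,0,0.5,1],[0,0,0,0,0,0,1],[0,0,0,0,0,0,1]]'
python3 -c "
from h import *
to(546.5,-38.8,258,-0.139)"
```

```text
clock: 13.17
eef_pos: [547.0, -38.9, 258.9]
tcp_rot: [3.139, -0.001, -0.139]
contact_force: [-0.6, 0.3, -1.3]
opening: 0.201
pos [547.  -38.9 258.9] rot [ 3.139e+00 -1.000e-03 -1.390e-01] F [-0.61  0.27 -1.26] op 0.201 t 13.17
shift now [-0.5 -0.   0.9] turn [ 0.0021 -0.0013 -0.0004] shift after turn [-0.5 -0.   0.9]
```

```bash
python3 -m creep '[[0,0,0,0,0,0.7,1],[0,0,0,0,0,0,1],[0,0,0,0,0,0,0.75],[0,0,0,0,0,0,0.6],[0,0,0,0,0,0,0.45],[0,0,0,0,0,0,0.3],[0,0,0,0,0,0,0.3],[0,0,0,0,0,0,0.3]]'
python3 -m creep '[[0,0,0,0,0,-15,0.3],[0,0,0,0,0,-25,0.3],[0,0,0,0,0,-30,0.3],[0,0,0,0,0,-30,0.3],[0,0,0,0,0,-30,0.3],[0,0,0,0,0,-15,0.3],[0,0,0,0,0,0,0.3]]'
python3 - <<'E'
from h import *
f=grab_frame("wrist");save("w7",f["color"])
to(528,344,410,-0.42)
E
```

```text
clock: 13.83
eef_pos: [547.8, -39.0, 259.2]
tcp_rot: [3.14, -0.004, -0.139]
contact_force: [-0.1, -0.0, -0.2]
opening: 0.702
clock: 14.42
eef_pos: [546.5, -38.5, 408.8]
tcp_rot: [3.139, 0.001, -0.139]
contact_force: [0.6, -0.1, -0.9]
opening: 0.701
pos [546.3 -38.5 407.6] rot [ 3.139e+00  2.000e-03 -1.390e-01] F [ 0.91 -0.06  0.27] op 0.699 t 14.47
shift now [ -71.3 -376.3   -3.2] turn [0.0026 0.0015 0.2805] shift after turn [-172.7 -341.9   -2.4]
```

View pics/w7.png

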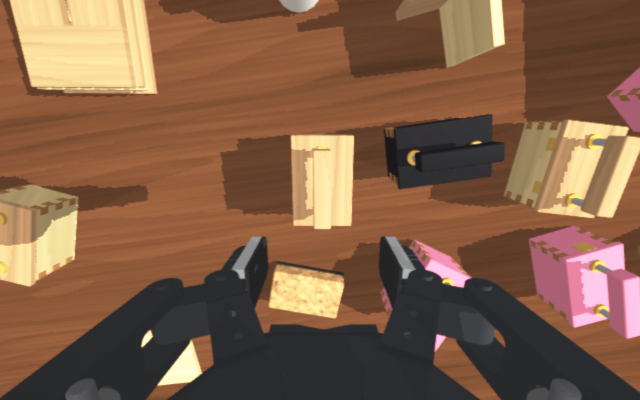

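The second box stands upright at (322,182). Moving on to the third.

```bash
python3 - <<'E'
from h import *
f=grab_frame("wrist")
bar(f,[(291,135),(354,135),(293,226),(352,226)],68)
E
python3 -m creep '[[0,0,0,-4,-22,0,0.3],[0,0,0,-7,-37,-1,0.3],[0,0,0,-7,-37,-1,0.3],[0,0,0,-7,-37,-1,0.3],[0,0,0,-7,-37,-1,0.3],[0,0,0,-7,-37,-1,0.3],[0,0,0,-7,-37,-1,0.3],[0,0,0,-7,-37,-1,0.3],[0,0,0,-7,-37,-1,0.3],[0,0,0,-6,-25,-1,0.3]]'
python3 -m creep '[[0,0,0.09,0,0,0,0.3],[0,0,0.09,0,0,0,0.3],[0,0,0.09,0,0,0,0.3],[0,0,0,0,0,0,0.3],[0,0,0,0,0,0,0.3]]'
python3 -c "
from h import *
to(528,344,410,-0.42)"
```

```text
ctr [547.  -39.4] len 104.1 wid 67.6 69.2 ang -0.142
clock: 15.35
eef_pos: [523.8, 319.0, 393.1]
tcp_rot: [3.126, 0.027, -0.149]
contact_force: [0.8, -0.1, 0.8]
opening: 0.7
clock: 15.77
eef_pos: [520.0, 326.0, 380.8]
tcp_rot: [3.107, 0.031, -0.42]
contact_force: [-0.6, 0.2, 0.3]
opening: 0.698
pos [520.  326.  380.8] rot [ 3.107  0.031 -0.42 ] F [-0.56  0.2   0.34] op 0.698 t 15.77
shift now [ -1.  -18.7 -29.8] turn [0.0342 0.0313 0.0004] shift after turn [ -0.1 -19.7 -29.2]
```

```bash
python3 -m creep '[[0.034,0.031,0,0,-10,-10,0.3],[0,0,0,0,-9,-10,0.3],[0,0,0,0,0,0,0.3],[0,0,0,0,0,0,0.3]]'
python3 - <<'E'
from h import *
f=grab_frame("wrist");save("w8",f["color"]);save("w8c",cv2.resize(f["color"][120:245,265:370],None,fx=4.7,fy=4.7,interpolation=cv2.INTER_NEAREST))
to(528,344,400,-0.42)
E
```

```text
clock: 16.1
eef_pos: [527.6, 342.1, 395.2]
tcp_rot: [3.135, 0.004, -0.41]
contact_force: [-0.7, -0.2, -0.7]
opening: 0.703
pos [527.6 342.1 395.2] rot [ 3.135  0.004 -0.41 ] F [-0.04  0.44 -0.77] op 0.702 t 16.15
shift now [-0.4 -1.9 -4.8] turn [0.0063 0.0038 0.0097] shift after turn [-0.4 -1.9 -4.8]
```

View pics/w8.png

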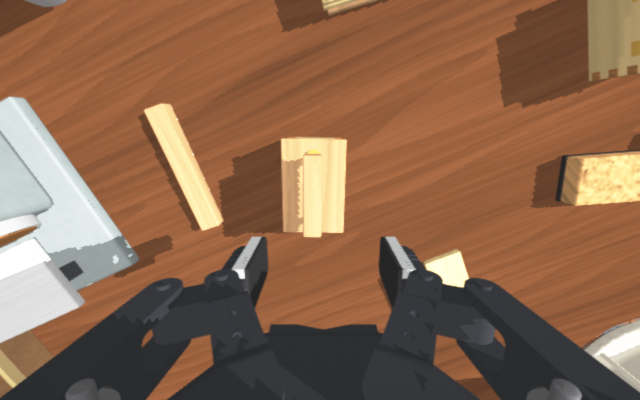

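View pics/w8c.png

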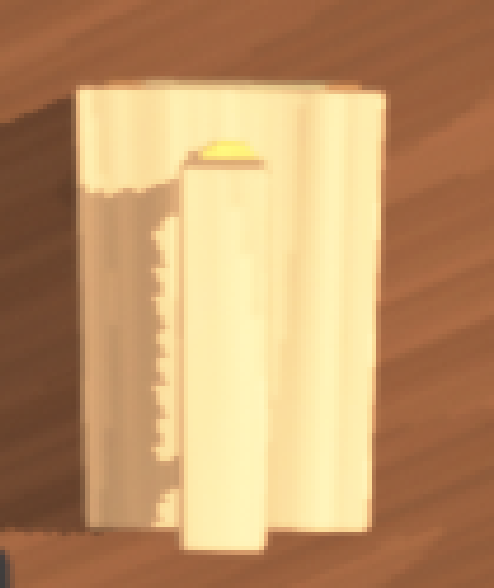

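```bash
python3 - <<'E'
from h import *
f=grab_frame("wrist")
bar(f,[(183,164),(265,166),(181,549),(266,550)],110,(265,120),4.7)
c=bar(f,[(77,88),(386,93),(86,526),(370,530)],68,(265,120),4.7)
to(c[0],c[1],257,-.42)
E
```

```text
ctr [528.4 349.9] len 79.5 wid 15.7 17.7 ang -0.424
ctr [527.8 349.9] len 103.3 wid 67.9 68.4 ang -0.429
pos [527.6 342.  395.3] rot [ 3.135  0.004 -0.411] F [ 0.77  0.24 -0.34] op 0.702 t 16.2
shift now [ -2.4  -8.3 138.2] turn [0.0064 0.0039 0.0089] shift after turn [ -3.   -7.4 138.3]
```

```bash
python3 -m creep '[[0.006,0.004,0.014,-3,-7,0,0.3],[0,0,0,0,0,0,0.3],[0,0,0,0,0,20,0.3],[0,0,0,0,0,25,0.3],[0,0,0,0,0,25,0.3],[0,0,0,0,0,15,0.3],[0,0,0,0,0,0,0.3],[0,0,0,0,0,0,0.3]]'
python3 -c "
from h import *
to(528.1,349.9,257,-0.426)"
```

```text
clock: 16.87
eef_pos: [527.2, 349.2, 306.4]
tcp_rot: [-3.141, -0.001, -0.426]
contact_force: [0.4, -1.1, 0.3]
opening: 0.699
pos [527.2 349.2 306.4] rot [-3.141e+00 -1.000e-03 -4.260e-01] F [ 0.44 -1.07  0.33] op 0.699 t 16.87
shift now [ 0.5 -1.  49.4] turn [-0.0004 -0.0007  0.0004] shift after turn [ 0.6 -1.  49.4]
```

```bash
python3 -m creep '[[0,0,0,0,-1,13,0.3],[0,0,0,0,0,15,0.3],[0,0,0,0,0,12,0.3],[0,0,0,0,0,6,0.3],[0,0,0,0,0,0,0.3],[0,0,0,0,0,0,0.3]]'
python3 - <<'E'
from h import *
to(528.1,349.9,257,-0.426)
f=grab_frame("wrist");save("w9",f["color"])
E
```

```text
clock: 17.37
eef_pos: [529.1, 351.2, 260.7]
tcp_rot: [-3.136, -0.004, -0.425]
contact_force: [0.3, 0.5, -0.6]
opening: 0.698
pos [529.1 351.2 260.7] rot [-3.136 -0.004 -0.425] F [ 0.25  0.52 -0.57] op 0.698 t 17.37
shift now [-0.3  1.6  3.7] turn [-0.0053 -0.0038  0.0006] shift after turn [-0.3  1.6  3.7]
```

View pics/w9.png

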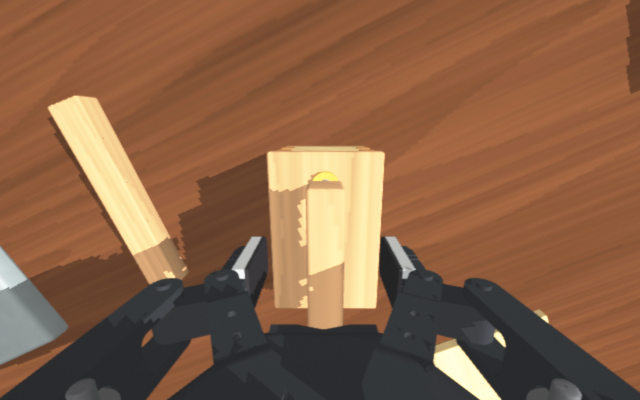

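The bar at (325,250) is centred. The batten at (165,260) lies low, below fingertip height. Closing and lifting slowly.

```bash
python3 -m creep '[[-0.005,-0.004,0,-0.3,1.6,3,0.6],[0,0,0,0,0,0,0.75],[0,0,0,0,0,0,0.9],[0,0,0,0,0,0,1],[0,0,0,0,0,0,1],[0,0,0,0,0,0,1],[0,0,0,0,0,0,1],[0,0,0,0,0,0,1]]' 80
python3 -m creep '[[0,0,0,0,0,-4,1],[0,0,0,0,0,-6,1],[0,0,0,0,0,-6,1],[0,0,0,0,0,-6,1],[0,0,0,0,0,-6,1],[0,0,0,0,0,-6,1],[0,0,0,0,0,-6,1],[0,0,0,0,0,0,1],[0,0,0,0,0,0,1],[0,0,0,0,0,0,1]]'
python3 -m creep '[[0,0,0,0,0,0,1],[0,0,0,0,0,0,1],[0,0,0,0,0,0,1]]'
python3 -m creep '[[0,0,0,0,0,0,1]]'
python3 - <<'E'
from h import *
f=grab_frame("wrist");save("w10",f["color"])
to(528.1,349.9,440,-0.426)
E
```

```text
clock: 18.08
eef_pos: [528.7, 350.4, 260.2]
tcp_rot: [-3.138, -0.001, -0.425]
contact_force: [0.2, 1.3, -1.3]
opening: 0.197
clock: 18.92
eef_pos: [527.1, 349.1, 302.0]
tcp_rot: [3.14, 0.002, -0.425]
contact_force: [-0.2, -0.2, -7.0]
opening: 0.192
clock: 19.17
eef_pos: [526.9, 349.0, 301.3]
tcp_rot: [3.139, 0.002, -0.425]
contact_force: [-0.8, 0.2, -7.6]
opening: 0.188
clock: 19.25
eef_pos: [526.8, 348.9, 301.0]
tcp_rot: [3.138, 0.003, -0.425]
contact_force: [0.0, -0.3, -6.1]
opening: 0.19
pos [526.8 348.9 301. ] rot [ 3.138e+00  3.000e-03 -4.250e-01] F [-0.16  0.57 -8.08] op 0.195 t 19.3
shift now [   0.4   -1.  -139. ] turn [0.0034 0.0026 0.0006] shift after turn [   0.8   -1.5 -139. ]
```

View pics/w10.png

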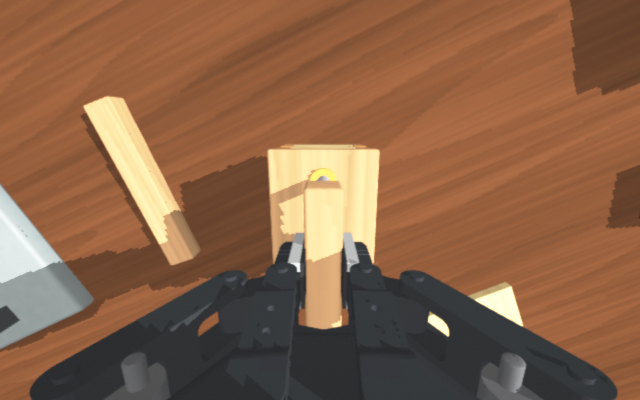

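The force is about −7 N, so this is the full box. Raising it to about 20 cm clear.

```bash
python3 -m creep '[[0,0,0,0,0,-8,1],[0,0,0,0,0,-15,1],[0,0,0,0,0,-20,1],[0,0,0,0,0,-22,1],[0,0,0,0,0,-22,1],[0,0,0,0,0,-22,1],[0,0,0,0,0,-20,1],[0,0,0,0,0,-15,1],[0,0,0,0,0,-10,1],[0,0,0,0,0,-5,1]]' 80
python3 -m creep '[[0,0,0,0,0,-2,1],[0,0,0,0,0,0,1],[0,0,0,0,0,0,1],[0,0,0,0,0,0,1],[0,0,0,0,0,0,1],[0,0,0,0,0,0,1]]'
python3 -c "
from h import *
to(528.1,349.9,470,-0.425)"
```

```text
clock: 20.13
eef_pos: [526.2, 348.4, 468.6]
tcp_rot: [3.133, 0.006, -0.425]
contact_force: [0.7, -0.6, -7.7]
opening: 0.195
clock: 20.63
eef_pos: [525.6, 348.0, 468.2]
tcp_rot: [3.13, 0.008, -0.426]
contact_force: [0.1, -0.4, -6.8]
opening: 0.193
pos [525.6 348.  468.2] rot [ 3.13   0.008 -0.426] F [ 0.11 -0.44 -6.77] op 0.193 t 20.63
shift now [ 1.5 -2.7 -1.9] turn [ 0.0117  0.0079 -0.0005] shift after turn [ 1.5 -2.7 -1.8]
```

Small levelling correction, settle, then look.

```bash
python3 -m creep '[[0.012,0.008,0,0,0,0,1],[0,0,0,0,0,0,1],[0,0,0,0,0,0,1],[0,0,0,0,0,0,1]]'
python3 - <<'E'
from h import *
to(528.1,349.9,470,-0.425)
f=grab_frame("wrist");save("e1",f["color"])
f=grab_frame("scene");save("e2",f["color"])
f=grab_frame("top");save("e3",f["color"])
m=wood(f["color"]); cs,_=cv2.findContours(m,cv2.RETR_EXTERNAL,cv2.CHAIN_APPROX_NONE)
for c in cs:
    if cv2.contourArea(c)<200: continue
    w=np.array([ray(f,p[0],68)[:2] for p in c],np.float32)
    (x,y),s,a=cv2.minAreaRect(w); print(c.reshape(-1,2).mean(0).round(),round(x),round(y),np.round(s),round(a))
s=sense(); print(s["qvel"].round(4),s["contact_force"].round(1),s["eef_pos"].round(1),s["tcp_rot"].round(3))
E
```

```text
clock: 20.97
eef_pos: [525.4, 347.9, 466.3]
tcp_rot: [3.141, 0.001, -0.425]
contact_force: [-0.0, -0.2, -8.5]
opening: 0.197
pos [525.4 347.9 466.3] rot [ 3.141e+00  1.000e-03 -4.250e-01] F [-0.03 -0.22 -8.47] op 0.197 t 20.97
shift now [ 1.6 -2.9 -3.8] turn [ 0.001   0.0007 -0.0005] shift after turn [ 1.6 -2.9 -3.7]
[ 26. 380.] -77 976 [ 22. 207.] 24
[418. 327.] 73 -392 [173. 853.] 2
[351. 269.] 297 -193 [369.  60.] 81
[451. 263.] 302 -586 [248. 126.] 32
[296. 248.] 374 7 [111.  83.] 71
[269. 223.] 466 128 [324.  26.] 89
[ 18. 285.] 257 1012 [645. 156.] 3
[419. 212.] 486 -481 [395. 112.] 77
[316. 205.] 544 -87 [173. 118.] 84
[231. 243.] 397 192 [583. 270.] 23
[339. 149.] 733 -143 [347. 131.] 74
[318. 123.] 765 -38 [1719.  449.] 87
[ 0.0021  0.0012 -0.0005  0.0005 -0.0024 -0.001 ] [-0.6  0.3 -7.7] [525.4 348.  466.4] [ 3.141e+00  1.000e-03 -4.250e-01]
```

View pics/e1.png

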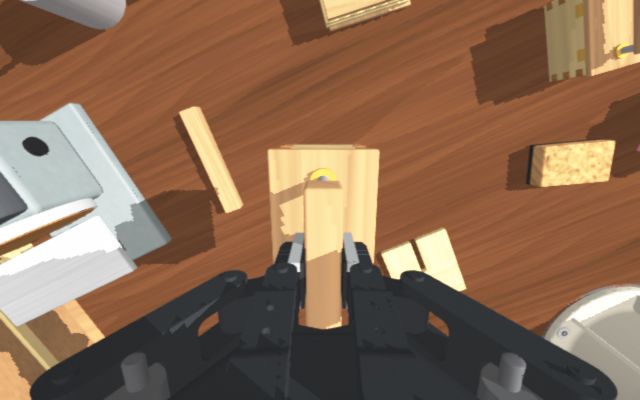

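View pics/e2.png

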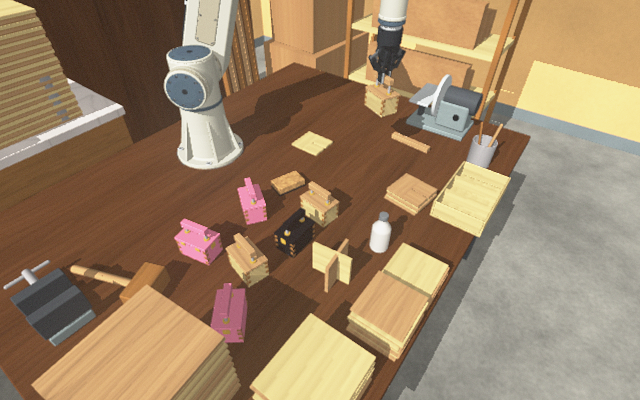

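View pics/e3.png

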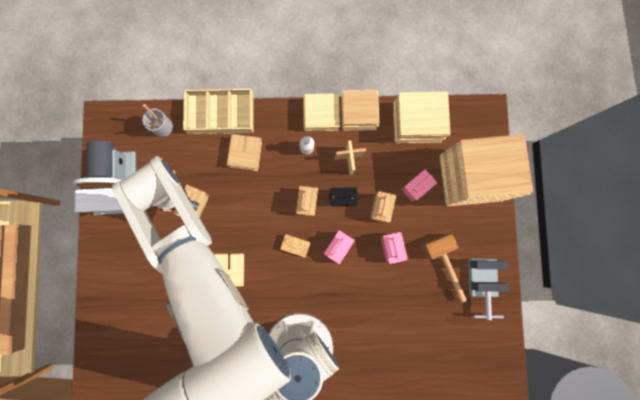

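In the scene view the full box hangs level at about (380,98). The two empties are upright at (320,203) and (248,258), the same pixels as at the start, and the bystanders have not moved. Handing in.

```bash
python3 -c "
from rig import job; print(job.sign_off())"
```

```text
the job is handed in; nothing more can be done
None
```

I found the full box and handed the job in holding it by its handle, level and still, with its underside about 19–20 cm above the bench.

| Box, by position (x, y) in mm | Wrist force when lifted | Result |
|---|---|---|
| (520, −326) | about −2.4 N | Empty, set back upright about 2 mm from where it stood |
| (547, −39) | about −2.2 N | Empty, set back upright about 1 mm from where it stood |
| (528, 350) | about −7 N | Full, now held |

- **Last checks:** at about 21 s of the 64 s the tool was within 0.001 rad of level and the joints were practically still. The grip had not moved on the handle. In the pictures the look-alikes and bystanders had not moved.
- **Checks that fell short:** I read the weights from the noisy wrist force (about ±1 N) and did not measure how far the handles were drawn up. The colour mask was unusable for the final top view because the bench merged with the wood, so I checked that view by eye.

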